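# Charge the melting dish and hold it ready over the casting flask

## Robot

A 6-joint arm with a two-finger parallel gripper is mounted at the origin on the work surface. World frame = base frame: x ahead of the robot, y to its left, z up, the work surface at z = 0. Lengths are in mm, angles in rad, forces in N, time in s.
With the tool pointing down it reaches from about 325 to 850 mm from the base axis. Payload 15.5 kg.
Tool frame: the origin (TCP) lies on the centre line of the jaws, within the pads' length; the fingertips stand 19 mm ahead of it and the grasp point (between the pads) is the TCP; z points along the fingers, y is the line along which they close (so a half turn about z gives the same grasp; the last joint's range is limited). The gripper opens to 91 mm and grips with 3 to 60 N. Pads are 32 mm wide; open, the fingers measure 118 mm over their backs; the gripper's body (76 mm by 178 mm) begins 60 mm behind the grasp point.
Start: joints at [1.006, 0.494, 1.345, -0, 1.302, -0.096], TCP at [282.938, 557.29, 232.915] pointing down, gripper open.
Joint ranges: [-2.91, 2.91], [-0.82, 2.16], [0.22, 2.67], [-1.22, 4.37], [0.12, 2.79], [-3.08, 3.08]. Speed limits (rad/s): [1.89, 1.89, 2.57, 3.01, 3.01, 3.01].

## Interface

Orientations are given as a 3x3 rotation matrix whose columns are the frame's x, y, z axes.
In Python, from bench import robot gives the robot as it stands.
- The arm moves only by the tool step_arm, never from a script. Its argument "rows" is a list of rows, each a list of 5 numbers: the opening, from 0 (shut) to 1 (fully open), then the shift along the tool's x, y, z each as a share of 120 mm, from -1 to 1, then the turn about the tool's z as a share of 30 degrees, from -1 to 1. A call has 1 to 12 rows; each row is the pose to reach, as a shift and turn from the pose commanded when the call began, along the tool's axes at that moment; what a row does not reach only later rows make up. A row lasts 1/10 s, in which the tool goes at most 50 mm and 8.59 degrees, less where a joint would pass 70% of its speed; a pose out of reach is approached as far as the arm can. A call with a number of a shift or a turn outside -1 to 1 is refused whole. A call with a gripper value outside its range is refused whole. The fingers move at their own pace and stop on an object; the grip force is fixed at half the most. Time passes only in rows, so rows that repeat a pose let the fingers close. It gives the time, the measured TCP pose, the force, the opening and the grip force at its end, in the units of the state.
- robot.get_state(): the state, without advancing time (a new reading comes with each control period).
- robot.read_camera(name): name is "scene" or "top"; returns the picture (480x640x3 uint8, red, green, blue); there is no depth.
- robot.camera_info(name): a dict with "mtx" (3x3 intrinsics, pixels), "distortion" ([k1, k2, p1, p2, k3] as OpenCV has them; the pictures are not rectified), "extrinsics" (4x4, takes a point from camera to world coordinates). Camera axes: x right, y down, z forward; pixel columns grow to the right and rows downward; lengths in mm; the calibration is good to about 2 mm. A picture is of the moment at which its call begins. camera_info takes no time and is no camera call.
- robot.sign_off(): hands the job in; it is judged then, once.
The state is a dict: "time": time; "joint_pos": joint angles; "dq": joint speeds; "effort": joint torques, N m; "ee_pos": TCP position; "ee_rot": TCP orientation; "wrist_force": force on the tool from outside, world axes, zero at the start; "ft_torque": the same for the moment, N m; "grip_width": finger opening in mm; "grasp_force": force on a finger pad.
Only numpy, scipy, OpenCV 4.12 (cv2) and the standard library are available. Lean on these libraries where they do the work, as an engineer would, in place of code of your own. Each camera call takes 0.05 s, during which the arm holds its last target. There are 200 camera calls.

## Task

Scoop the three silver buttons out of the enamel tray with the hand scoop (not with your fingers), tip them into the clay dish of the hand-held melting dish while it still stands on the bench, and set the scoop back down on the bench on its flat bottom. Then pick the loaded melting dish up by its steel bar at its balance point and hold it level over the casting flask, a few centimetres clear, with its pouring lip above the flask's funnel mouth and all three buttons in it. Finish while still holding it there, steady and ready for the torch; leave the other tools on the bench where they are.

Things in the scene. Friction and masses are not known exactly. Their poses are not given: they have to be found in the camera images.
- scoop: Small steel hand scoop with a dark wooden handle, loose, on its flat bottom, 0.12 kg. Origin: centre of the underside of the blade; x to the open nose, z up. Blade 66 long (x -33 to 33), 56 wide outside, 52 inside, sheet 2 thick; side walls 16 high at the nose, 28 at the rear; rear wall 28 high. Centre of mass at (-13, 0, 13).
- scoop_grip (a point): Natural grip point in the middle of the scoop's handle, at (-75, 0, 55) from the scoop's origin. The handle, 12 wide (across, y) and 18 deep, rises to the rear at 35 degrees from (-30, 0, 24) to (-115, 0, 84).
- scoop_nose (a point): Middle of the scoop's nose edge, at (33, 0, 0) from the scoop's origin.
- tray: White enamelled tray, fixed to the bench, 158 (x) x 88 (y) x 24 high; walls and floor 4 thick (inside 150 x 80, floor 4 above the bench); a folded rim overhangs 5 outside. Origin: centre of its underside. The buttons lie in its +x half within 17 of the middle line; the -x half is empty, so the scoop can be set in there and pushed towards the +x end wall.
- button_1: Cast silver button number 1 of three alike: a bun-shaped round piece 16 across and 10 high, 15 g, smooth (slides on the scoop or tray beyond 15 to 20 degrees of slope), lying flat in the tray at the start. Origin: its centre.
- button_2: Cast silver button number 2 of three alike: a bun-shaped round piece 16 across and 10 high, 15 g, smooth (slides on the scoop or tray beyond 15 to 20 degrees of slope), lying flat in the tray at the start. Origin: its centre.
- button_3: Cast silver button number 3 of three alike: a bun-shaped round piece 16 across and 10 high, 15 g, smooth (slides on the scoop or tray beyond 15 to 20 degrees of slope), lying flat in the tray at the start. Origin: its centre.
- crucible: Hand-held melting dish, loose, 0.40 kg empty: round clay dish in a steel band, flat steel bar, wooden grip. Origin: centre of the dish's underside, z up, handle along -x. Bar 8 thick (y) x 18 deep, z 15 to 33, from x = -48 to -160, then cranked down to a wooden grip 32 thick, x -190 to -294, resting on the bench. Balances at x = -94 empty, x = -85 with the three buttons in the dish.
- dish (a point): Middle of the hollow of the clay dish, on its axis, 18 above its underside. The dish is 90 across at the rim and 32 high; inside 78 across at the rim, about 60 near the floor, which is 8 above the underside.
- lip (a point): Tip of the dish's pouring lip, 52 from the dish axis on its +y side and 32 above its underside.
- flask: Casting flask, fixed: an upright steel tube 76 across and 60 high, full of white plaster with a funnel-shaped mouth in the middle of its top, standing on a half firebrick 114 x 114 x 30. Origin: centre of the brick's underside; the flask's top is 90 above the bench.
- mouth (a point): Centre of the flask's funnel mouth, level with the flask's top, 90 above the bench.
- calipers: Bystander: steel vernier calipers lying flat, 150 x 55 x 8; origin under the middle of the beam.
- bur_jar: Bystander: small glass jar of burs, 44 across, 58 high with the burs; origin under its centre.
- mandrel: Bystander: tapered steel ring mandrel with a square wooden handle, lying, 305 x 25 x 25; origin under its middle, x to the thin end.
- hammer: Bystander: chasing hammer lying on its side, 220 long, head 60 x 26 x 26 at +x; origin under the middle.
- pliers: Bystander: flat-nose pliers lying flat, 140 x 55 x 12; origin under the joint.
- borax_dish: Bystander: low white ceramic dish 72 across, 20 high, with a cone in it 42 high; origin under its centre.
- bench_block: Bystander: square polished steel block 70 x 70 x 24; origin under its centre.
There are look-alikes about, which are no part of the job. Leave any yellow look-alike of the scoop alone.

How it is judged:
By the outcome, as a careful person would: the job done as asked, in the order asked, and still so for the second after the job is handed in, while the arm keeps its last pose, push and grip.
It also fails if it takes over 64 s, if anything falls off the work surface, if the arm or the gripper's body presses on something with over 40 N, if the wrist force passes 120 N, or if a joint passes its speed limit or range.

## Working session

There is one attempt and no reset: what is moved stays moved. The work goes in short steps, Python scripts to look and compute and a tool call to move; the robot and the scene stay as the last step left them, time stands still between calls to the robot, and variables do not carry over. Pictures are saved under pics/ and viewed, at most 10 in all, crops included, and the job is handed in when it is done.

Besides the shell and the picture viewer there is one more tool, called in YAML: its name, and indented under it one key for each argument. step_arm: Moves the arm, as the interface text tells. Shift numbers are shares of 120 mm and turn numbers shares of 30 degrees, none past 1 either way. Its arguments: {"type":"object","properties":{"rows":{"type":"array"}},"required":["rows"]}

```bash
mkdir -p pics && ls
cat > h.py <<'E'
import numpy as np, cv2
from bench import robot
def snap(cam,name,crop=None,scale=1):
    im=robot.read_camera(cam)[:,:,::-1].copy()
    cv2.imwrite(f'pics/{name}_full.png',im)
    if crop: 
        x0,y0,x1,y1=crop; im=im[y0:y1,x0:x1]
    if scale!=1: im=cv2.resize(im,None,fx=scale,fy=scale,interpolation=cv2.INTER_CUBIC)
    cv2.imwrite(f'pics/{name}.png',im)
def w(cam,pts,z):
    """pixel -> world at height z"""
    i=robot.camera_info(cam);T=np.array(i['extrinsics']);K=np.array(i['mtx']);d=np.array(i['distortion'])
    pts=np.array(pts,float).reshape(-1,1,2)
    n=cv2.undistortPoints(pts,K,d).reshape(-1,2)
    r=np.c_[n,np.ones(len(n))]@T[:3,:3].T; o=T[:3,3]
    z=np.broadcast_to(z,len(r))
    return o+r*((z-o[2])/r[:,2])[:,None]
def px(cam,P):
    i=robot.camera_info(cam);T=np.linalg.inv(np.array(i['extrinsics']))
    return cv2.projectPoints(np.array(P,float).reshape(-1,1,3),cv2.Rodrigues(T[:3,:3])[0],T[:3,3],np.array(i['mtx']),np.array(i['distortion']))[0].reshape(-1,2)
def st():
    s=robot.get_state()
    np.set_printoptions(precision=3,suppress=True)
    for k in s: print(k,np.array(s[k]).tolist() if k!='ee_rot' else np.round(s[k],4).tolist())
E
python3 - <<'E'
from h import *
np.set_printoptions(precision=3,suppress=True)
snap('top','top1'); snap('scene','scene1'); st()
for c in('top','scene'): print(robot.camera_info(c))
E
```

```text
pics
time 0.1
joint_pos [1.005526961042684, 0.49414830829325207, 1.3460871149283635, -1.14774094421569e-05, 1.3025199293581224, -0.0954802785874487]
dq [-0.0005075747450795134, -0.0016288538825179775, -0.0015943419694065565, 0.0003697691210567852, 0.0017633250593593528, -0.0008020906309588361]
effort [0.0028408304206095636, -88.02390575408936, -38.25390815734863, 0.07063246797770262, 0.048324151430279016, -8.757566320127808e-05]
ee_pos [282.742942044646, 557.0068487734461, 232.37485662155007]
ee_rot [[-0.8917, 0.4527, -0.0006], [0.4527, 0.8917, -0.001], [0.0001, -0.0012, -1.0]]
wrist_force [-0.7258751141448212, 0.4226393801384483, 0.3198349044875411]
ft_torque [0.01743268986649304, -0.08665593035156904, -0.014607593668969127]
grasp_force 0.0
grip_width 91.27051884633565
{'mtx': array([[518.999,   0.   , 313.179],
       [  0.   , 518.999, 246.906],
       [  0.   ,   0.   ,   1.   ]]), 'distortion': array([-0.094,  0.   ,  0.   ,  0.   ,  0.   ]), 'extrinsics': array([[  -0.026,   -0.99 ,    0.136,  336.163],
       [  -0.999,    0.029,    0.018,  -95.029],
       [  -0.021,   -0.135,   -0.991, 1264.313],
       [   0.   ,    0.   ,    0.   ,    1.   ]])}
{'mtx': array([[541.966,   0.   , 311.881],
       [  0.   , 541.966, 240.91 ],
       [  0.   ,   0.   ,   1.   ]]), 'distortion': array([0.01, 0.  , 0.  , 0.  , 0.  ]), 'extrinsics': array([[   0.307,    0.718,   -0.625, 1306.278],
       [   0.952,   -0.231,    0.203, -358.512],
       [   0.001,   -0.657,   -0.754, 1053.302],
       [   0.   ,    0.   ,    0.   ,    1.   ]])}
```

View pics/top1.png

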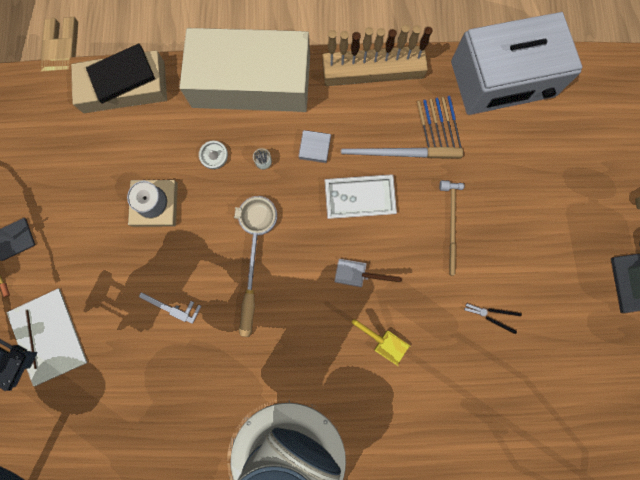

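View pics/scene1.png

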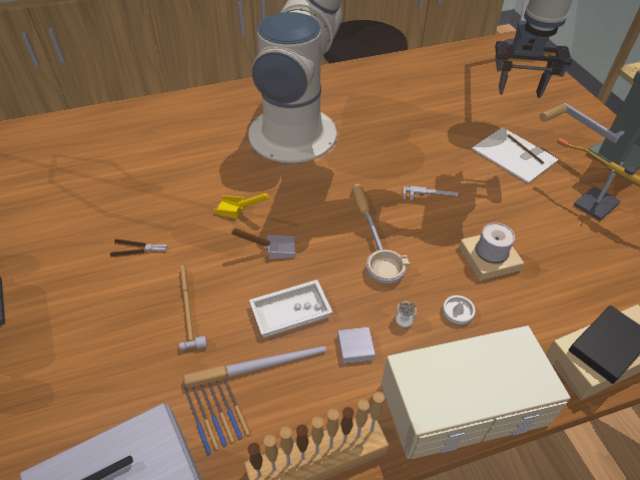

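Top picture: two scoops, a steel one with a dark handle (blade 350,272, handle end 400,279) and a yellow one (393,346). The steel one fits the description; the yellow one is the look-alike to leave alone. The tray is at (360,196) with the buttons at (335,194), (344,198) and (353,199). The dish is at (257,216), the flask at (150,200). I'll enlarge these to confirm and measure.

Run:
```python
from h import *
im=cv2.imread('pics/top1_full.png')
a=cv2.resize(im[165:295,315:415],None,fx=4,fy=4,interpolation=cv2.INTER_CUBIC)
b=cv2.resize(im[170:345,120:290],None,fx=2.35,fy=2.9714,interpolation=cv2.INTER_CUBIC)
o=np.zeros((520,400+b.shape[1],3),np.uint8);o[:,:400]=a;o[:b.shape[0],400:]=b[:520]
cv2.imwrite('pics/crop1.png',o);print(o.shape,b.shape)
print(w('top',[(260,216),(252,237),(247,334),(150,200),(350,272),(335,194),(361,196)],[32,33,16,90,0,9,24]))
```

```text
(520, 800, 3) (520, 400, 3)
[[ 584.57558072   53.89839019   32.        ]
 [ 533.43784161   73.7209209    33.        ]
 [ 301.96924658   90.76127714   16.        ]
 [ 619.70983729  306.9323987    90.        ]
 [ 445.22856014 -160.79326159    0.        ]
 [ 639.04538682 -130.14694086    9.        ]
 [ 628.52573017 -193.08920616   24.        ]]
```

View pics/crop1.png

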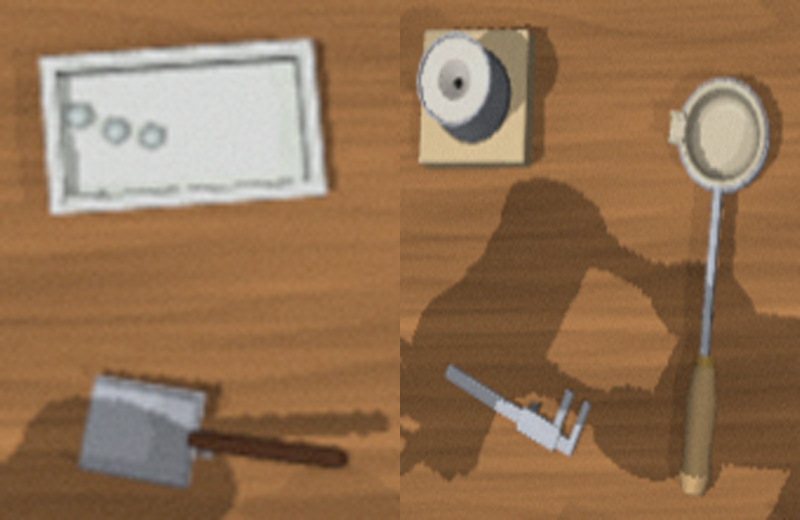

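The crop shows the steel scoop (nose edge at crop (97,378)-(80,470), handle end (345,457)), the three buttons at the left (+y) end of the tray, the dish with its lip to the left, and the flask mouth at (457,82).

```bash
cat >> h.py <<'E'
def pose(v,P):
    x,y,a=v;P=np.atleast_2d(np.array(P,float));c,s=np.cos(a),np.sin(a)
    return np.c_[x+c*P[:,0]-s*P[:,1], y+s*P[:,0]+c*P[:,1], P[:,2]]
def fit(v0,P,pix,cam='top'):
    from scipy.optimize import least_squares
    pix=np.array(pix,float)
    r=least_squares(lambda u:(px(cam,pose((u[0]*100,u[1]*100,u[2]),P))-pix).ravel(),[v0[0]/100,v0[1]/100,v0[2]],loss='soft_l1')
    return r.x*[100,100,1], np.round(r.fun.reshape(-1,2),1).tolist()
E
cat > m.py <<'E'
from h import *
L=lambda q:[(x/4+315-.375,y/4+165-.375) for x,y in q]
R=lambda q:[((x-400)/2.35+120-.3,y/2.9714+170-.3) for x,y in q]
print('scoop',fit((445,-160,1.4),[(33,-28,16),(33,28,8),(-33,-28,28),(-33,28,14),(-115,0,84)],L([(97,378),(80,470),(206,393),(187,486),(347,457)])))
print('tray',fit((628,-193,1.6),[(84,-49,24),(-84,-49,24),(-84,49,24),(84,49,24)],L([(40,57),(315,40),(327,192),(52,213)])))
print('tray inner',fit((628,-193,1.6),[(75,-40,24),(-75,-40,24),(-75,40,24),(75,40,24)],L([(57,72),(299,57),(308,180),(68,197)])))
b=w('top',L([(79,115),(117,130),(152,136)]),10);print('buttons',b)
print('cruc',fit((584,60,0.),[(0,0,32),(0,52,32),(-50,0,33),(-158,0,33),(-294,0,16)],R([(725,134),(669,129),(717,192),(706,355),(693,492)])))
print('mouth',w('top',R([(457,82),(456,82)]),90))
print('brick',fit((620,307,0.),[(57,57,30),(57,-57,30),(-57,-57,30),(-57,57,30)],R([(424,30),(530,30),(528,164),(420,163)])))
E
python3 m.py
```

```text
scoop (array([ 442.34480748, -160.30585932,    1.36743118]), [[-0.2, -0.2], [-0.0, -0.2], [-0.1, 0.2], [0.3, 0.4], [0.1, -0.1]])
tray (array([ 628.90277911, -191.93674207,    1.61070114]), [[0.2, -0.1], [-0.4, -0.4], [0.2, 0.5], [0.0, -0.0]])
tray inner (array([ 628.22629995, -191.63721527,    1.60985675]), [[-0.2, -0.3], [0.2, -0.6], [0.8, 0.5], [-0.7, 0.3]])
buttons [[ 640.43671611 -128.62444791   10.        ]
 [ 630.22710228 -151.78598741   10.        ]
 [ 625.79202483 -173.25474164   10.        ]]
cruc (array([ 5.87957290e+02,  6.14162821e+01, -1.20455923e-01]), [[-1.1, -0.1], [1.6, -0.2], [-0.0, 0.6], [-0.3, -9.7], [0.2, 1.3]])
mouth [[626.77759829 321.71815895  90.        ]
 [626.81588262 322.75000276  90.        ]]
brick (array([ 6.28731015e+02,  3.23087842e+02, -2.35910357e-02]), [[0.6, 0.3], [0.2, -0.4], [-0.8, -0.3], [-0.0, 0.5]])
```

```bash
cat >> h.py <<'E'
def plan(*wps, start=None):
    """waypoints (x,y,z,toolY yaw deg); prints per-call shares [dx,dy,dz,turn] and minimum rows"""
    s=robot.get_state();p=np.array(s['ee_pos']);R=np.array(s['ee_rot']);yaw=np.degrees(np.arctan2(R[1,1],R[0,1]))
    if start: p=np.array(start[:3],float);yaw=start[3]
    print('from',np.round(p,1),round(yaw,2))
    for t in wps:
        T=np.array(t[:3],float)
        while True:
            D=T-p;dy=t[3]-yaw
            th=np.radians(yaw);Y=np.array([np.cos(th),np.sin(th)]);X=np.array([-Y[1],Y[0]])
            d=np.array([D[:2]@X,D[:2]@Y,-D[2]])/120;tu=-dy/30
            n=max(1,np.ceil(max(abs(d).max(),abs(tu))-0.004))
            q=np.round(np.r_[d,tu]/n,3)
            L=np.linalg.norm(q[:3])*120
            print(q.tolist(),'rows>=',int(np.ceil(max(L/50,abs(q[3])*30/8.59)-0.01)))
            p=p+np.r_[q[0]*120*X+q[1]*120*Y,-q[2]*120];yaw-=q[3]*30
            if n==1: break
        print('  at',np.round(p,1),round(yaw,2))
E
python3 - <<'E'
from h import *
print(robot.get_state()['ee_rot'])
v=(442.3,-160.3,1.3674)
g=pose(v,[(-75,0,55)])[0];print(g)
plan((g[0],g[1],140,np.degrees(1.3674)-90),(g[0],g[1],57,np.degrees(1.3674)-90))
E
```

```text
[[-8.91665137e-01  4.52695158e-01 -6.13446433e-04]
 [ 4.52695563e-01  8.91664596e-01 -9.87762240e-04]
 [ 9.98332819e-05 -1.15845763e-03 -9.99999324e-01]]
[ 427.15023963 -233.75396355   55.        ]
from [282.7 557.  232.4] 63.08
[-0.676, -0.889, 0.128, 0.415] rows>= 3
[-0.852, -0.722, 0.128, 0.415] rows>= 3
[-0.987, -0.521, 0.128, 0.415] rows>= 3
[-0.807, -0.222, 0.096, 0.312] rows>= 3
[-0.833, -0.088, 0.097, 0.311] rows>= 3
[-0.836, 0.048, 0.096, 0.312] rows>= 3
[-0.817, 0.184, 0.097, 0.311] rows>= 3
  at [ 427.2 -233.8  140. ] -11.65
[0.0, -0.0, 0.691, 0.0] rows>= 2
  at [ 427.2 -233.8   57.1] -11.65
```

step_arm:
  rows:
    - [0.5,-0.676,-0.889,0.128,0.415]
    - [0.5,-0.676,-0.889,0.128,0.415]
    - [0.5,-0.676,-0.889,0.128,0.415]

```text
time: 0.4
ee_pos: [306.5, 422.7, 216.9]
ee_rot: [[-0.771, 0.636, -0.001], [0.636, 0.771, -0.002], [-0.0, -0.002, -1.0]]
wrist_force: [0.6, 0.1, -0.1]
grip_width: 70.2
grasp_force: 0.0
```

step_arm:
  rows:
    - [0.5,-0.852,-0.722,0.128,0.415]
    - [0.5,-0.852,-0.722,0.128,0.415]
    - [0.5,-0.852,-0.722,0.128,0.415]

```text
time: 0.7
ee_pos: [330.6, 290.9, 201.7]
ee_rot: [[-0.616, 0.788, -0.001], [0.788, 0.616, -0.001], [-0.0, -0.001, -1.0]]
wrist_force: [0.3, -0.2, -0.1]
grip_width: 47.0
grasp_force: 0.0
```

step_arm:
  rows:
    - [0.5,-0.987,-0.521,0.128,0.415]
    - [0.5,-0.987,-0.521,0.128,0.415]
    - [0.5,-0.987,-0.521,0.128,0.415]

```text
time: 1.0
ee_pos: [354.8, 159.5, 186.5]
ee_rot: [[-0.431, 0.902, -0.0], [0.902, 0.431, -0.0], [-0.0, -0.001, -1.0]]
wrist_force: [1.1, -0.3, -0.2]
grip_width: 45.9
grasp_force: 0.0
```

step_arm:
  rows:
    - [0.5,-0.807,-0.222,0.096,0.312]
    - [0.5,-0.807,-0.222,0.096,0.312]
    - [0.5,-0.807,-0.222,0.096,0.312]

```text
time: 1.3
ee_pos: [373.9, 58.1, 174.9]
ee_rot: [[-0.275, 0.962, -0.0], [0.962, 0.275, -0.001], [-0.001, -0.001, -1.0]]
wrist_force: [-0.3, 1.5, -0.2]
grip_width: 45.4
grasp_force: 0.0
```

step_arm:
  rows:
    - [0.5,-0.833,-0.088,0.097,0.311]
    - [0.5,-0.833,-0.088,0.097,0.311]
    - [0.5,-0.833,-0.088,0.097,0.311]

```text
time: 1.6
ee_pos: [392.5, -40.2, 163.3]
ee_rot: [[-0.117, 0.993, 0.001], [0.993, 0.117, -0.001], [-0.001, 0.001, -1.0]]
wrist_force: [0.1, 0.5, -0.1]
grip_width: 45.6
grasp_force: 0.0
```

step_arm:
  rows:
    - [0.5,-0.836,0.048,0.096,0.312]
    - [0.5,-0.836,0.048,0.096,0.312]
    - [0.5,-0.836,0.048,0.096,0.312]

```text
time: 1.9
ee_pos: [410.8, -138.8, 151.8]
ee_rot: [[0.044, 0.999, 0.001], [0.999, -0.044, -0.001], [-0.001, 0.002, -1.0]]
wrist_force: [-0.4, 0.5, -0.1]
grip_width: 45.8
grasp_force: 0.0
```

step_arm:
  rows:
    - [0.5,-0.817,0.184,0.097,0.311]
    - [0.5,-0.817,0.184,0.097,0.311]
    - [0.5,-0.817,0.184,0.097,0.311]
    - [0.5,-0.817,0.184,0.097,0.311]

```text
time: 2.3
ee_pos: [427.3, -233.4, 140.1]
ee_rot: [[0.203, 0.979, -0.001], [0.979, -0.203, 0.001], [0.001, -0.001, -1.0]]
wrist_force: [-0.1, 0.4, -0.2]
grip_width: 45.8
grasp_force: 0.0
```

step_arm:
  rows:
    - [0.5,0,0,0.4,0]
    - [0.5,0,0,0.7,0]
    - [0.3,0,0,0.7,0]
    - [0.135,0,0,0.7,0]
    - [0.135,0,0,0.7,0]
    - [0.135,0,0,0.7,0]
    - [0.135,0,0,0.7,0]
    - [0.135,0,0,0.7,0]

```text
time: 3.1
ee_pos: [427.6, -233.7, 57.2]
ee_rot: [[0.202, 0.979, 0.001], [0.979, -0.202, -0.001], [-0.001, 0.001, -1.0]]
wrist_force: [-0.3, 0.1, 0.4]
grip_width: 12.3
grasp_force: 0.5
```

step_arm:
  rows:
    - [0.125,0,0,0,0]
    - [0.125,0,0,0,0]

```text
time: 3.3
ee_pos: [427.6, -233.8, 57.1]
ee_rot: [[0.202, 0.979, 0.001], [0.979, -0.202, -0.001], [-0.0, 0.001, -1.0]]
wrist_force: [-1.1, -0.2, 11.3]
grip_width: 12.2
grasp_force: 30.0
```

step_arm:
  rows:
    - [0.0,0,0,0,0]
    - [0.0,0,0,0,0]

```text
time: 3.5
ee_pos: [427.6, -233.8, 57.1]
ee_rot: [[0.202, 0.979, 0.001], [0.979, -0.202, -0.001], [-0.0, 0.001, -1.0]]
wrist_force: [-1.7, -1.0, 10.2]
grip_width: 12.0
grasp_force: 30.0
```

step_arm:
  rows:
    - [0.0,0,0,-0.1,0]
    - [0.0,0,0,-0.3,0]
    - [0.0,0,0,-0.3,0]
    - [0.0,0,0,-0.3,0]

```text
time: 3.9
ee_pos: [427.5, -233.7, 92.7]
ee_rot: [[0.202, 0.979, 0.001], [0.979, -0.202, -0.001], [-0.0, 0.001, -1.0]]
wrist_force: [0.7, 0.6, -1.4]
grip_width: 11.9
grasp_force: 30.0
```

Run:
```python
from h import *
snap('scene','s2',(220,200,320,275),5)
s=robot.get_state();print(s['ee_pos'],s['ft_torque'])
```

```text
[ 427.19325607 -233.46241395   92.21619137] [-0.22006469  0.08639442  0.01441316]
```

View pics/s2.png

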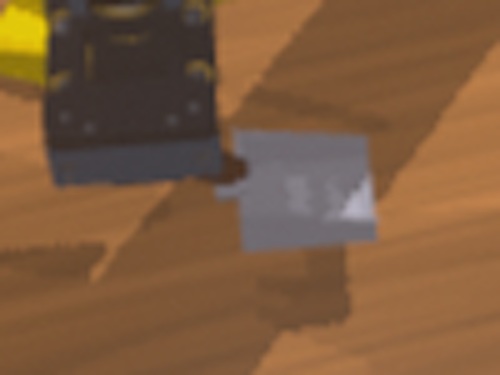

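```bash
cat >> h.py <<'E'
def scoop_pts(P,tcp,yaw,pitch,g=(-75,0,57)):
    """pitch>0 nose down, radians; P scoop pts; g = TCP in scoop frame"""
    P=np.atleast_2d(np.array(P,float))-g;c,s=np.cos(pitch),np.sin(pitch)
    Q=np.c_[c*P[:,0]+s*P[:,2],P[:,1],-s*P[:,0]+c*P[:,2]]
    return pose((tcp[0],tcp[1],yaw),Q)+[0,0,tcp[2]]
def fitpitch(P,pix,tcp,yaw,cam='scene',g=(-75,0,57)):
    from scipy.optimize import least_squares
    pix=np.array(pix,float)
    r=least_squares(lambda u:(px(cam,scoop_pts(P,tcp,yaw+u[1],u[0],(g[0]+100*u[2],0,g[2]+100*u[3])))-pix).ravel(),[0,0,0,0])
    return r.x*[57.3,57.3,100,100],np.round(r.fun.reshape(-1,2),1).tolist()
E
python3 - <<'E'
from h import *
s=robot.get_state();t=s['ee_pos']
P=[(33,-28,16),(33,28,16),(-33,-28,28),(-33,28,28)]
# y=-28 is +X world -> nearer the scene camera (lower in picture)
pix=np.array([(376,238),(367,132),(243,250),(238,130)])/5+[220,200]-.4
print(fitpitch(P,pix,t,1.367))
print(px('scene',scoop_pts(P,t,1.367,0))-pix)
print(px('scene',scoop_pts(P,t,1.367,.15))-pix)
E
```

```text
(array([-8.54199054, -1.76149269,  4.99028848, 12.25226046]), [[0.3, -2.1], [0.8, 2.1], [-0.8, -3.4], [-0.3, 3.5]])
[[-0.11971904 -2.14180142]
 [-0.28045911  2.16445959]
 [-0.92846898 -5.5502391 ]
 [-1.16365943  1.40877166]]
[[-2.95228054  2.25670936]
 [-3.02105438  6.5849723 ]
 [-2.76694534 -3.78272624]
 [-2.94837619  3.18067744]]
```

The scoop is held level at about 35 mm up (blade at crop (238-376,130-250)). The tool can't tilt, so I'll test whether a softer grip lets the scoop swing nose-down in a controlled way.

step_arm:
  rows:
    - [0.13,0,0,0,0]

```text
time: 4.05
ee_pos: [427.0, -233.3, 91.8]
ee_rot: [[0.202, 0.979, -0.001], [0.979, -0.202, 0.001], [0.0, -0.001, -1.0]]
wrist_force: [0.2, -0.2, -1.3]
grip_width: 11.9
grasp_force: 30.0
```

step_arm:
  rows:
    - [0.132,0,0,0,0]

```text
time: 4.15
ee_pos: [427.0, -233.3, 91.9]
ee_rot: [[0.202, 0.979, -0.001], [0.979, -0.202, 0.001], [0.0, -0.001, -1.0]]
wrist_force: [0.2, -0.6, -0.8]
grip_width: 12.3
grasp_force: 0.0
```

Run:
```python
from h import *
snap('scene','s3',(220,200,320,275),5)
s=robot.get_state();print(s['ee_pos'],s['ft_torque'],s['grip_width'],s['grasp_force'])
a=cv2.imread('pics/s2.png').astype(int);b=cv2.imread('pics/s3.png').astype(int);print(abs(a-b).mean(),abs(a-b).max())
```

```text
[ 427.11493174 -233.37685287   92.03663759] [-0.10347978  0.11301184 -0.03248792] 12.261867936223405 0.0
1.5266986666666666 61
```

View pics/s3.png

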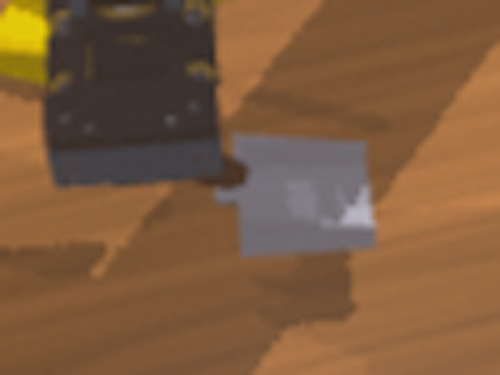

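The scoop has begun to slip (dropped a millimetre or two) with zero grip. I'll catch it and try the value in between.

step_arm:
  rows:
    - [0.0,0,0,0,0]
    - [0.0,0,0,0,0]

```text
time: 4.4
ee_pos: [427.2, -233.4, 92.3]
ee_rot: [[0.202, 0.979, -0.0], [0.979, -0.202, 0.0], [0.0, -0.0, -1.0]]
wrist_force: [0.3, 0.2, -1.2]
grip_width: 11.7
grasp_force: 30.0
```

step_arm:
  rows:
    - [0.131,0,0,0,0]

```text
time: 4.5
ee_pos: [427.3, -233.5, 92.4]
ee_rot: [[0.202, 0.979, -0.0], [0.979, -0.202, 0.0], [0.0, -0.0, -1.0]]
wrist_force: [-0.0, 0.3, -1.5]
grip_width: 11.4
grasp_force: 30.0
```

Run:
```python
from h import *
snap('scene','s4',(220,200,320,275),5)
s=robot.get_state();print(s['ee_pos'],s['ft_torque'],s['grip_width'],s['grasp_force'])
T=cv2.imread('pics/s2_full.png')
for n in('s3','s4'):
    b=cv2.imread(f'pics/{n}_full.png')
    for nm,(x0,y0,x1,y1) in dict(nose=(286,222,299,252),rear=(264,222,277,254)).items():
        # shift vs s2
        t=T[y0:y1,x0:x1];r=cv2.matchTemplate(cv2.resize(b[y0-5:y1+15,x0-8:x1+5],None,fx=4,fy=4),cv2.resize(t,None,fx=4,fy=4),cv2.TM_CCOEFF_NORMED)
        m=cv2.minMaxLoc(r);print(n,nm,m[1],(m[3][0]/4-8,m[3][1]/4-5))
```

```text
[ 427.33464998 -233.50496279   92.48333985] [-0.07856035  0.10018836 -0.00735192] 11.6695670192235 20.687768161296844
s3 nose 0.9806866645812988 (-0.25, 1.25)
s3 rear 0.9896536469459534 (0.0, 0.75)
s4 nose 0.9290475249290466 (-1.25, 9.0)
s4 rear 0.9485567212104797 (-0.25, 8.25)
```

Grip force is close to on/off, so a controlled swing isn't reliable. The arm tracks sharply, though, so I'll throw the smooth buttons forward off the open nose with a quick horizontal reversal over the dish. First I'll re-seat the scoop on the bench and regrip it.

step_arm:
  rows:
    - [0.0,0,0,0.07,0]
    - [0.0,0,0,0.14,0]
    - [0.0,0,0,0.14,0]
    - [0.3,0,0,0.14,0]
    - [0.3,0,0,0.14,0]
    - [0.3,0,0,0.31,0]
    - [0.3,0,0,0.31,0]

```text
time: 5.25
ee_pos: [426.5, -232.9, 53.9]
ee_rot: [[0.202, 0.979, -0.002], [0.979, -0.202, 0.002], [0.001, -0.002, -1.0]]
wrist_force: [0.4, 0.4, -0.4]
grip_width: 27.2
grasp_force: 0.0
```

Run:
```python
from h import *
snap('top','t5',(325,220,425,300),6)
```

```text
(no output)
```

View pics/t5.png

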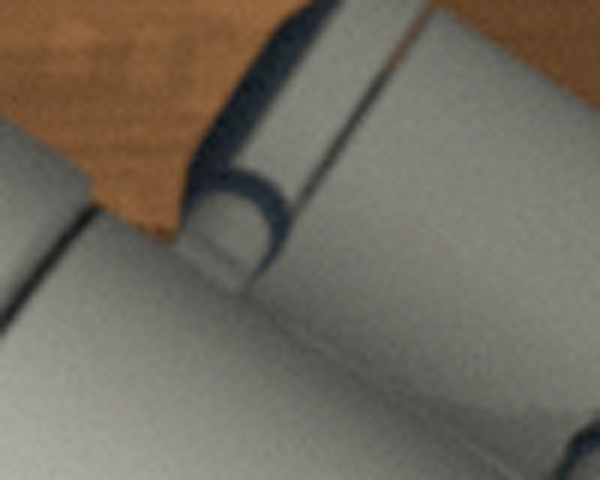

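The arm blocks the top view there, so I'll check the scoop against the first scene picture by template instead.

step_arm:
  rows:
    - [0.0,0,0,0,0]
    - [0.0,0,0,0,0]
    - [0.0,0,0,0,0]
    - [0.0,0,0,0,0]

```text
time: 5.7
ee_pos: [427.6, -233.8, 55.8]
ee_rot: [[0.202, 0.979, 0.001], [0.979, -0.202, -0.001], [-0.0, 0.001, -1.0]]
wrist_force: [-0.9, -1.3, 4.9]
grip_width: 11.8
grasp_force: 30.0
```

```bash
cat >> h.py <<'E'
def shift(t,b,box,m=14):
    T=cv2.imread(f'pics/{t}_full.png');B=cv2.imread(f'pics/{b}_full.png');x0,y0,x1,y1=box
    r=cv2.matchTemplate(cv2.resize(B[y0-m:y1+m,x0-m:x1+m],None,fx=4,fy=4),cv2.resize(T[y0:y1,x0:x1],None,fx=4,fy=4),cv2.TM_CCOEFF_NORMED)
    q=cv2.minMaxLoc(r);return round(q[1],3),(q[3][0]/4-m,q[3][1]/4-m)
E
python3 - <<'E'
from h import *
snap('scene','s5')
print(shift('scene1','s5',(264,232,298,264)))
print(px('scene',[(442,-160,0),(442,-150,0),(452,-160,0)]))
s=robot.get_state();print(s['ee_pos'],s['grip_width'],s['grasp_force'])
E
```

```text
(0.858, (4.0, 0.0))
[[281.17002553 250.81962032]
 [284.96239971 249.89521085]
 [282.24705629 253.70908913]]
[ 427.58522422 -233.77277554   55.75909657] 11.884444278692024 29.994952976703644
```

```bash
cat >> h.py <<'E'
def gray_quad(name,box,smax=60,vmin=90):
    im=cv2.imread(f'pics/{name}_full.png');x0,y0,x1,y1=box
    h=cv2.cvtColor(im,cv2.COLOR_BGR2HSV)[y0:y1,x0:x1]
    m=((h[:,:,1]<smax)&(h[:,:,2]>vmin)).astype(np.uint8)
    n,l,s,c=cv2.connectedComponentsWithStats(m)
    k=1+np.argmax(s[1:,4]);p=np.argwhere(l==k)[:,::-1]+[x0,y0]
    d=[p[np.argmax(p@v)] for v in([1,1],[1,-1],[-1,1],[-1,-1])]
    return s[k,4],p.min(0),p.max(0),d
E
python3 - <<'E'
from h import *
for n in('scene1','s5'):
  for sm in(60,80): print(n,sm,gray_quad(n,(262,225,312,270),sm))
print(px('scene',pose((442.3,-160.3,1.367),[(33,-28,0),(33,-28,16),(33,28,16),(-33,-28,0),(-33,28,28)])))
E
```

```text
scene1 60 (np.int32(600), array([264, 235]), array([295, 258]), [array([294, 256]), array([292, 236]), array([269, 258]), array([268, 235])])
scene1 80 (np.int32(618), array([264, 235]), array([295, 259]), [array([295, 255]), array([293, 236]), array([269, 258]), array([268, 235])])
s5 60 (np.int32(593), array([268, 235]), array([298, 258]), [array([298, 256]), array([296, 236]), array([273, 258]), array([272, 235])])
s5 80 (np.int32(623), array([267, 235]), array([299, 259]), [array([298, 256]), array([296, 236]), array([273, 259]), array([271, 235])])
[[295.02829929 258.36315729]
 [294.8847276  254.29041082]
 [292.95641851 237.47705376]
 [268.69530694 260.5648336 ]
 [266.79335409 236.43823369]]
```

Run:
```python
from h import *
tr=(628.6,-191.8,1.610);yd=np.degrees(1.610)-90
def T(tx,ty,z):
    p=pose(tr,[(tx-84.3,ty,0)])[0];return (p[0],p[1],z,yd)
s=robot.get_state()['ee_pos']
plan((s[0],s[1],120,-11.67),T(-28,-5,120),T(-28,-5,70),T(-28,-5,60),T(41,-5,60))
```

```text
from [ 427.6 -233.8   55.8] -11.64
[0.0, 0.0, -0.535, 0.001] rows>= 2
  at [ 427.6 -233.8  120. ] -11.67
[-0.108, 0.918, -0.0, -0.232] rows>= 3
[-0.219, 0.897, -0.0, -0.232] rows>= 3
  at [ 638.  -303.8  120. ] 2.25
[-0.0, 0.0, 0.416, -0.0] rows>= 1
  at [ 638.  -303.8   70. ] 2.25
[-0.0, 0.0, 0.084, -0.0] rows>= 1
  at [ 638.  -303.8   60. ] 2.25
[0.575, 0.0, -0.0, -0.0] rows>= 2
  at [ 635.3 -234.8   60. ] 2.25
```

step_arm:
  rows:
    - [0.0,0,0,-0.2,0]
    - [0.0,0,0,-0.5,0]
    - [0.0,0,0,-0.535,0]

```text
time: 6.05
ee_pos: [428.6, -234.4, 122.5]
ee_rot: [[0.202, 0.979, 0.004], [0.979, -0.202, -0.003], [-0.002, 0.004, -1.0]]
wrist_force: [-0.2, 0.6, -3.1]
grip_width: 11.6
grasp_force: 30.0
```

step_arm:
  rows:
    - [0.0,-0.02,0.2,0,-0.05]
    - [0.0,-0.06,0.5,0,-0.15]
    - [0.0,-0.108,0.918,0,-0.232]
    - [0.0,-0.108,0.918,0,-0.232]

```text
time: 6.45
ee_pos: [538.0, -270.7, 119.5]
ee_rot: [[0.08, 0.997, 0.005], [0.997, -0.08, -0.003], [-0.002, 0.005, -1.0]]
wrist_force: [-0.0, -0.2, -0.5]
grip_width: 11.8
grasp_force: 30.0
```

step_arm:
  rows:
    - [0.0,-0.1,0.4,0,-0.1]
    - [0.0,-0.18,0.75,0,-0.2]
    - [0.0,-0.219,0.897,0,-0.232]
    - [0.0,-0.219,0.897,0,-0.232]
    - [0.0,-0.219,0.897,0.2,-0.232]
    - [0.0,-0.219,0.897,0.4,-0.232]
    - [0.0,-0.219,0.897,0.4,-0.232]

```text
time: 7.15
ee_pos: [634.8, -302.0, 68.0]
ee_rot: [[-0.039, 0.999, -0.006], [0.999, 0.039, 0.003], [0.003, -0.006, -1.0]]
wrist_force: [-0.1, 0.2, -2.5]
grip_width: 12.0
grasp_force: 30.0
```

Run:
```python
from h import *
snap('scene','s6',(230,270,350,350),6)
s=robot.get_state();print(s['ee_pos'],s['wrist_force'])
```

```text
[ 635.91968902 -302.59816427   70.00598699] [-0.11178573  0.03065795 -1.09501254]
```

View pics/s6.png

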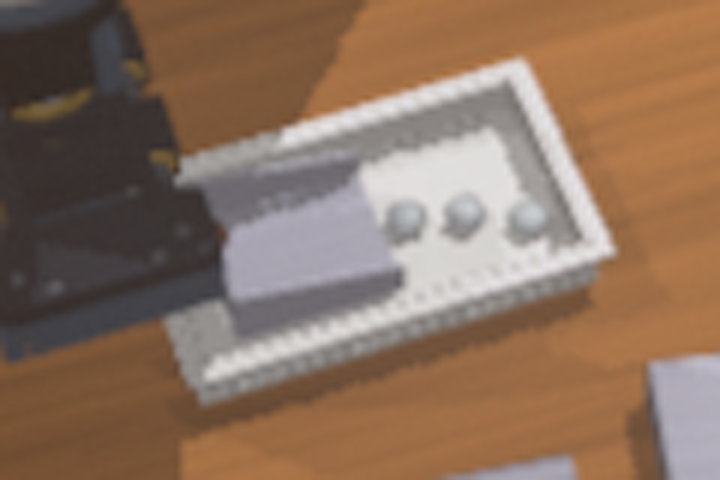

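The picture shows the scoop over the empty half, about 10 mm above the floor, its nose close to button 3 (405,220) and all three buttons within its width. I'll back off 5 mm and set it down.

step_arm:
  rows:
    - [0.0,-0.045,0,0,0]
    - [0.0,-0.045,0,0.04,0]
    - [0.0,-0.045,0,0.08,0]
    - [0.0,-0.045,0,0.085,0]
    - [0.0,-0.045,0,0.09,0]
    - [0.0,-0.045,0,0.09,0]

```text
time: 7.8
ee_pos: [638.0, -308.8, 60.8]
ee_rot: [[-0.04, 0.999, 0.0], [0.999, 0.04, -0.0], [-0.0, 0.0, -1.0]]
wrist_force: [-0.1, 0.9, -1.5]
grip_width: 12.2
grasp_force: 30.0
```

step_arm:
  rows:
    - [0.0,0,0,0.01,0]
    - [0.0,0,0,0.014,0]
    - [0.0,0,0,0.014,0]

```text
time: 8.1
ee_pos: [638.2, -309.0, 59.8]
ee_rot: [[-0.04, 0.999, 0.001], [0.999, 0.04, -0.0], [-0.0, 0.001, -1.0]]
wrist_force: [-0.9, 0.1, 7.0]
grip_width: 11.4
grasp_force: 30.0
```

step_arm:
  rows:
    - [0.0,0.1,0,0,0]
    - [0.0,0.2,0,0,0]
    - [0.0,0.3,0,0,0]
    - [0.0,0.38,0,0,0]
    - [0.0,0.45,0,0,0]
    - [0.0,0.5,0,0,0]
    - [0.0,0.54,0,0,0]
    - [0.0,0.57,0,0,0]
    - [0.0,0.59,0,0,0]
    - [0.0,0.59,0,0,0]

```text
time: 9.1
ee_pos: [635.8, -238.0, 59.8]
ee_rot: [[-0.04, 0.999, 0.002], [0.999, 0.04, -0.001], [-0.001, 0.001, -1.0]]
wrist_force: [0.8, -0.6, 5.6]
grip_width: 11.7
grasp_force: 30.0
```

Run:
```python
from h import *
snap('scene','s7',(240,270,340,345),7)
s=robot.get_state();print(s['ee_pos'],s['wrist_force'])
```

```text
[ 635.81711196 -238.04170715   59.79903018] [-0.38841851  0.58414897  6.2761875 ]
```

View pics/s7.png

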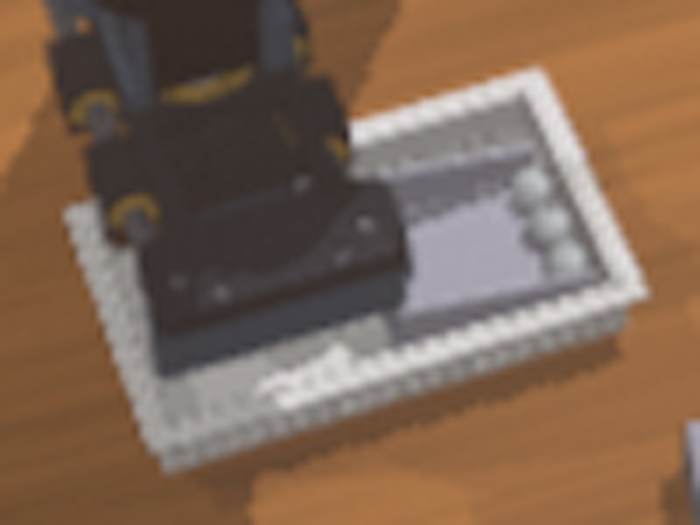

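The three buttons are in a row across the nose, on the blade, against the end wall ((530,187), (548,225), (565,257)). I'll close the last few millimetres, back off slightly and lift gently.

step_arm:
  rows:
    - [0.0,0.015,0,0,0]
    - [0.0,0.03,0,0,0]
    - [0.0,0.04,0,0,0]
    - [0.0,0.04,0,0,0]

```text
time: 9.55
ee_pos: [635.7, -233.5, 59.8]
ee_rot: [[-0.04, 0.999, 0.002], [0.999, 0.04, -0.001], [-0.001, 0.002, -1.0]]
wrist_force: [0.3, -2.4, 6.3]
grip_width: 11.7
grasp_force: 30.0
```

step_arm:
  rows:
    - [0.0,-0.008,0,0,0]
    - [0.0,-0.016,0,0,0]
    - [0.0,-0.02,0,-0.02,0]
    - [0.0,-0.02,0,-0.06,0]
    - [0.0,-0.02,0,-0.12,0]
    - [0.0,-0.02,0,-0.18,0]
    - [0.0,-0.02,0,-0.24,0]
    - [0.0,-0.02,0,-0.3,0]
    - [0.0,-0.02,0,-0.35,0]
    - [0.0,-0.02,0,-0.38,0]
    - [0.0,-0.02,0,-0.39,0]
    - [0.0,-0.02,0,-0.39,0]

```text
time: 10.75
ee_pos: [635.0, -235.7, 105.9]
ee_rot: [[-0.04, 0.999, 0.0], [0.999, 0.04, -0.0], [-0.0, 0.0, -1.0]]
wrist_force: [-0.1, -0.0, -1.5]
grip_width: 11.9
grasp_force: 30.0
```

Run:
```python
from h import *
snap('scene','s8',(240,250,340,325),7)
s=robot.get_state();print(s['ee_pos'],s['wrist_force'])
```

```text
[ 634.94091695 -235.66492295  105.66626448] [-0.23391577 -0.51025561 -1.48468231]
```

View pics/s8.png

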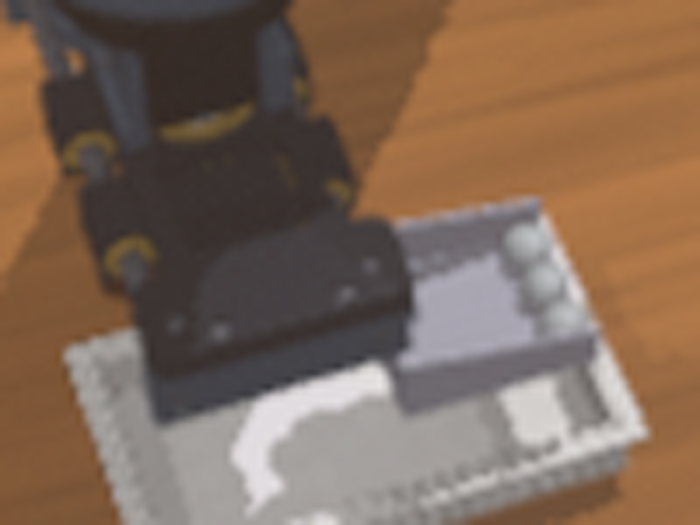

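All three buttons sit on the blade at the nose ((525,240), (545,280), (562,318)) and the scoop is level. Next I'll refine the dish centre.

Run:
```python
from h import *
for cam,n,box in(('top','top1',(225,185,290,240)),('scene','scene1',(355,240,420,292))):
    im=cv2.imread(f'pics/{n}_full.png');x0,y0,x1,y1=box
    h=cv2.cvtColor(im,cv2.COLOR_BGR2HSV)[y0:y1,x0:x1]
    m=((h[:,:,1]<95)&(h[:,:,2]>110)).astype(np.uint8)
    m=cv2.morphologyEx(m,cv2.MORPH_OPEN,np.ones((9,9)))if 0 else m
    c=max(cv2.findContours(m,cv2.RETR_EXTERNAL,cv2.CHAIN_APPROX_NONE)[0],key=cv2.contourArea)
    c=cv2.convexHull(c).reshape(-1,2)+[x0,y0];e=cv2.fitEllipse(c.astype(np.float32));print(cam,e,w(cam,[e[0]],32),c.min(0),c.max(0))
    ang=np.linspace(0,2*np.pi,60);
    q=px(cam,np.c_[588+45*np.cos(ang),61+45*np.sin(ang),32+0*ang]);print(' pred',q.min(0),q.max(0))
s=robot.get_state()['ee_pos'];print(s)
```

```text
top ((255.17782592773438, 216.25306701660156), (40.849937438964844, 43.88172912597656), 42.36144256591797) [[584.31844874  65.65191928  32.        ]] [234 196] [276 239]
 pred [238.65675378 196.61160755] [275.55866822 233.00092265]
scene ((386.7212829589844, 260.63330078125), (43.11757278442383, 46.27339553833008), 1.4619954824447632) [[576.42495056  68.84962597  32.        ]] [366 240] [409 283]
 pred [366.85856358 250.65843261] [404.42729634 279.97288926]
[ 634.94091695 -235.66492295  105.66626448]
```

step_arm:
  rows:
    - [0.0,0.29,-0.125,0,0]
    - [0.0,0.483,-0.21,0,0]
    - [0.0,0.59,-0.25,0.01,0]
    - [0.0,0.65,-0.275,0.025,0]
    - [0.0,0.683,-0.29,0.045,0]
    - [0.0,0.694,-0.294,0.056,0]
    - [0.0,0.694,-0.294,0.056,0]
    - [0.0,0.694,-0.294,0.056,0]
    - [0.0,0.694,-0.294,0.056,0]

```text
time: 11.7
ee_pos: [596.7, -154.4, 99.1]
ee_rot: [[-0.039, 0.999, 0.0], [0.999, 0.039, -0.0], [-0.0, 0.0, -1.0]]
wrist_force: [-0.4, 0.4, -2.1]
grip_width: 11.5
grasp_force: 30.0
```

Run:
```python
from h import *
snap('scene','s9')
s=robot.get_state();print(s['ee_pos'],s['wrist_force'])
t=s['ee_pos'];yaw=1.61;g=(-84.3,0,55.8)
P=[(33,-28,0),(33,28,16),(-33,-28,0),(-33,28,28),(-23,0,8),(25,0,8),(25,-16,8),(25,16,8)]
print(px('scene',scoop_pts(P,t,yaw,0,g)).round(1).tolist())
# bright roundish spots inside the blade
im=cv2.imread('pics/s9_full.png')
q=px('scene',scoop_pts([(33,-28,0),(33,28,0),(-33,28,0),(-33,-28,0)],t,yaw,0,g)).astype(np.float32)
H=cv2.getPerspectiveTransform(q,np.float32([[28,33],[-28,33],[-28,-33],[28,-33]])*4+np.float32([160,160]))
r=cv2.warpPerspective(im,H,(320,320));cv2.imwrite('pics/blade.png',r)
gg=cv2.resize(cv2.cvtColor(r,cv2.COLOR_BGR2GRAY),(20,20),interpolation=cv2.INTER_AREA);print(gg)
```

```text
[ 596.70129344 -154.29038572   99.15327057] [ 0.40539063  0.05575634 -1.31972644]
[[352.8, 282.3], [344.0, 260.3], [326.3, 290.3], [317.8, 264.6], [326.0, 277.8], [345.2, 272.1], [347.8, 277.3], [342.6, 267.1]]
[[ 69  70  65  56  58  67  70  70  80 115 129 128 116  97  93  92  92  88
   88  88]
 [ 69  70  67  57  58  67  70  70  78 114 126 125 116  97  92  91  90  86
   87  88]
 [ 69  69  65  56  58  67  70  70  75  97 103 104  99  94  96  99  96  91
   92  95]
 [ 69  69  67  56  58  67  70  70  73  88  95  95  98 102 105 106 100  94
   94  96]
 [ 69  73  69  57  58  67  70  70  79 120 136 117 107 107 108 106  99  94
   95  96]
 [ 70  85  74  57  58  67  69  69  84 144 163 132 108 107 107 105  99  94
   96  96]
 [ 68  76  70  57  58  67  69  69  84 147 165 138 110 107 107 105  99  93
   93  93]
 [ 70  71  67  56  58  69  73  79 112 160 165 143 113 107 107 104  94  87
   87  88]
 [ 74  72  70  57  59  72 107 142 160 168 167 149 114 107 107 104  92  87
   87  88]
 [ 68  70  66  57  67 102 148 168 168 165 166 156 119 107 107 105  97  91
   92  96]
 [ 68  69  77  98 112 127 153 157 142 132 143 153 124 108 107 109 114 112
  112 116]
 [ 88 102 121 130 121 117 128 129 121 116 124 152 128 109 107 110 117 116
  116 118]
 [106 116 144 155 147 132 143 153 146 129 128 149 129 108 107 110 118 116
  116 118]
 [107 130 170 180 165 148 168 179 166 137 132 145 132 110 107 111 118 116
  116 119]
 [106 122 160 175 160 151 170 179 163 150 163 167 141 111 107 111 119 116
  116 119]
 [106 110 127 151 163 166 166 165 161 164 176 182 151 112 107 111 118 116
  115 119]
 [107 109 117 148 171 172 169 169 169 167 170 173 155 118 107 110 118 116
  116 119]
 [107 110 127 159 174 174 169 169 169 169 168 169 156 122 107 110 118 117
  116 119]
 [108 116 144 159 163 163 162 162 163 162 161 161 156 124 108 112 120 117
  116 119]
 [116 120 129 130 130 132 133 135 139 137 135 133 141 127 117 123 123 117
  116 118]]
```

step_arm:
  rows:
    - [0.0,0.416,0,0,0]
    - [0.0,0.832,0,0,0]
    - [0.0,0.416,0,0,0]
    - [0.0,0.0,0,0,0]
    - [0.0,-0.15,0,0,0]
    - [0.0,-0.2,0,0,0]
    - [0.0,-0.2,0,0,0]
    - [0.0,-0.2,0,0,0]

```text
time: 12.55
ee_pos: [597.2, -177.1, 99.0]
ee_rot: [[-0.04, 0.999, -0.0], [0.999, 0.04, 0.0], [0.001, -0.0, -1.0]]
wrist_force: [-0.2, 0.7, -1.6]
grip_width: 11.7
grasp_force: 30.0
```

Run:
```python
from h import *
snap('scene','s10');snap('top','t10')
s=robot.get_state();print(s['ee_pos'],s['wrist_force'])
a=cv2.imread('pics/s10_full.png')[235:310,280:430];b=cv2.imread('pics/t10_full.png')[180:270,210:330]
a=cv2.resize(a,None,fx=4,fy=4,interpolation=cv2.INTER_CUBIC);b=cv2.resize(b,(400,300),interpolation=cv2.INTER_CUBIC)
o=np.zeros((600,600,3),np.uint8);o[:300]=a;o[300:,:400]=b;cv2.imwrite('pics/c10.png',o)
```

```text
[ 597.32838    -176.82408809   99.13106447] [-0.40580814 -0.75139226 -1.25942101]
```

View pics/c10.png

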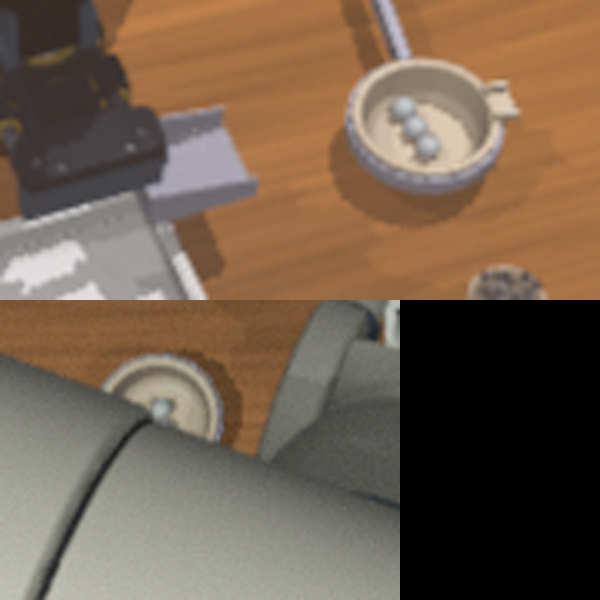

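All three buttons are in the dish ((403,108), (415,128), (428,147)) and the scoop is empty. I'll set it down at its original place.

Run:
```python
from h import *
plan((597.3,-177,115,2.25),(427.6,-236,115,-11.7),(427.6,-236,57.5,-11.7))
```

```text
from [ 597.3 -176.8   99.1] 2.31
[-0.001, -0.0, -0.132, 0.002] rows>= 1
  at [ 597.3 -176.9  115. ] 2.25
[-0.218, -0.716, -0.0, 0.233] rows>= 2
[-0.304, -0.685, -0.0, 0.232] rows>= 2
  at [ 427.6 -236.   115. ] -11.7
[0.0, 0.0, 0.479, 0.0] rows>= 2
  at [ 427.6 -236.    57.5] -11.7
```

step_arm:
  rows:
    - [0.0,0,0,-0.13,0]
    - [0.0,-0.06,-0.2,-0.13,0.06]
    - [0.0,-0.14,-0.46,-0.13,0.15]
    - [0.0,-0.218,-0.716,-0.13,0.233]
    - [0.0,-0.218,-0.716,-0.13,0.233]

```text
time: 13.15
ee_pos: [509.2, -207.0, 114.7]
ee_rot: [[0.084, 0.996, -0.003], [0.996, -0.084, 0.001], [0.001, -0.003, -1.0]]
wrist_force: [-0.7, -0.0, -1.7]
grip_width: 12.1
grasp_force: 30.0
```

step_arm:
  rows:
    - [0.0,-0.1,-0.25,0,0.08]
    - [0.0,-0.22,-0.5,0,0.16]
    - [0.0,-0.29,-0.65,0,0.22]
    - [0.0,-0.304,-0.685,0,0.232]
    - [0.0,-0.304,-0.685,0.2,0.232]
    - [0.0,-0.304,-0.685,0.4,0.232]
    - [0.0,-0.304,-0.685,0.465,0.232]
    - [0.0,-0.304,-0.685,0.475,0.232]
    - [0.0,-0.304,-0.685,0.475,0.232]

```text
time: 14.05
ee_pos: [428.4, -236.9, 58.1]
ee_rot: [[0.202, 0.979, 0.0], [0.979, -0.202, -0.0], [-0.0, 0.0, -1.0]]
wrist_force: [-0.3, -0.9, -1.0]
grip_width: 11.7
grasp_force: 30.0
```

Down to light contact.

step_arm:
  rows:
    - [0.0,0,0,0.01,0]
    - [0.0,0,0,0.02,0]
    - [0.0,0,0,0.022,0]
    - [0.0,0,0,0.022,0]

```text
time: 14.45
ee_pos: [428.2, -237.3, 55.8]
ee_rot: [[0.203, 0.979, 0.001], [0.979, -0.203, -0.001], [-0.0, 0.001, -1.0]]
wrist_force: [-0.0, 0.3, 7.6]
grip_width: 11.8
grasp_force: 30.0
```

step_arm:
  rows:
    - [0.3,0,0,0,0]
    - [0.4,0,0,0,0]
    - [0.4,0,0,0,0]
    - [0.4,0,0,0,0]
    - [0.4,0,0,-0.3,0]
    - [0.4,0,0,-0.7,0]
    - [0.4,0,0,-0.9,0]
    - [0.4,0,0,-0.9,0]

```text
time: 15.25
ee_pos: [429.1, -238.0, 166.2]
ee_rot: [[0.202, 0.979, 0.005], [0.979, -0.202, -0.003], [-0.002, 0.005, -1.0]]
wrist_force: [0.5, -0.4, -0.2]
grip_width: 36.4
grasp_force: 0.0
```

Run:
```python
from h import *
snap('scene','s11')
print(gray_quad('s11',(258,225,318,272),60),shift('scene1','s11',(264,232,298,264)))
for n in('scene1','s11'):
    print(n,shift('scene1',n,(364,250,412,288),8))
    h=cv2.cvtColor(cv2.imread(f'pics/{n}_full.png'),cv2.COLOR_BGR2HSV)
    pts=[]
    for r in range(222,248,4):
        row=h[r,355:395];k=np.where((row[:,1]<80)&(row[:,2]>90))[0]
        if len(k): pts.append((355+k.mean(),r))
    P=w('scene',pts,31);print(np.round(P,1).tolist())
    c=np.polyfit(P[:,0],P[:,1],1);print('slope',c[0],'y at 503.6',np.polyval(c,503.6))
```

```text
(np.int32(605), array([266, 236]), array([297, 259]), [array([297, 257]), array([294, 236]), array([272, 259]), array([270, 236])]) (0.844, (2.75, 0.25))
scene1 (1.0, (0.0, 0.0))
[[444.2, 78.6, 31.0], [458.4, 77.0, 31.0], [472.4, 75.5, 31.0], [486.3, 73.9, 31.0], [499.9, 72.4, 31.0], [513.4, 70.9, 31.0], [526.8, 69.4, 31.0]]
slope -0.11166119679490427 y at 503.6 71.9849211553869
s11 (0.94, (0.0, 0.0))
[[444.2, 78.6, 31.0], [458.8, 78.2, 31.0], [472.4, 75.5, 31.0], [486.3, 73.9, 31.0], [499.9, 72.4, 31.0], [513.4, 70.9, 31.0], [526.8, 69.4, 31.0]]
slope -0.11816489273886921 y at 503.6 72.05079503097312
```

Run:
```python
from h import *
plan((503.6,71.9,130,-96.6),(503.6,71.9,26,-96.6))
```

```text
from [ 428.4 -237.5  164.4] -11.67
[0.884, 0.031, 0.096, 0.944] rows>= 4
[0.793, -0.392, 0.095, 0.943] rows>= 4
[0.511, -0.721, 0.096, 0.944] rows>= 4
  at [503.6  71.9 130. ] -96.6
[0.0, -0.0, 0.866, -0.0] rows>= 3
  at [503.6  71.9  26.1] -96.6
```

step_arm:
  rows:
    - [0.4,0.884,0.031,0.096,0.944]
    - [0.4,0.884,0.031,0.096,0.944]
    - [0.4,0.884,0.031,0.096,0.944]
    - [0.4,0.884,0.031,0.096,0.944]

```text
time: 15.7
ee_pos: [452.1, -131.0, 150.0]
ee_rot: [[0.645, 0.764, -0.003], [0.764, -0.645, 0.002], [-0.001, -0.003, -1.0]]
wrist_force: [0.3, -0.2, 0.4]
grip_width: 36.5
grasp_force: 0.0
```

step_arm:
  rows:
    - [0.4,0.793,-0.392,0.095,0.943]
    - [0.4,0.793,-0.392,0.095,0.943]
    - [0.4,0.793,-0.392,0.095,0.943]
    - [0.4,0.793,-0.392,0.095,0.943]

```text
time: 16.1
ee_pos: [477.4, -28.0, 138.6]
ee_rot: [[0.93, 0.367, -0.003], [0.367, -0.93, 0.001], [-0.002, -0.002, -1.0]]
wrist_force: [0.9, 0.5, 0.2]
grip_width: 36.5
grasp_force: 0.0
```

step_arm:
  rows:
    - [0.4,0.511,-0.721,0.096,0.944]
    - [0.4,0.511,-0.721,0.096,0.944]
    - [0.4,0.511,-0.721,0.096,0.944]
    - [0.4,0.511,-0.721,0.096,0.944]
    - [0.4,0.511,-0.721,0.096,0.944]
    - [0.4,0.511,-0.721,0.096,0.944]

```text
time: 16.7
ee_pos: [502.3, 72.1, 127.8]
ee_rot: [[0.994, -0.112, -0.002], [-0.112, -0.994, -0.0], [-0.002, 0.0, -1.0]]
wrist_force: [0.3, -0.1, 0.2]
grip_width: 36.5
grasp_force: 0.0
```

Run:
```python
from h import *
plan((503.6,71.9,26,-96.6))
```

```text
from [502.3  72.1 127.8] -96.44
[0.011, 0.0, 0.849, 0.005] rows>= 3
  at [503.7  71.9  25.9] -96.59
```

step_arm:
  rows:
    - [0.4,0.005,0,0.3,0]
    - [0.4,0.005,0,0.6,0]
    - [0.4,0.005,0,0.8,0]
    - [0.4,0.005,0,0.853,0]
    - [0.3,0.005,0,0.853,0]
    - [0.2,0.005,0,0.853,0]
    - [0.12,0.005,0,0.853,0]
    - [0.0,0.005,0,0.853,0]
    - [0.0,0.005,0,0.853,0]
    - [0.0,0.005,0,0.853,0]
    - [0.0,0.005,0,0.853,0]

```text
time: 17.8
ee_pos: [504.1, 72.2, 27.2]
ee_rot: [[0.993, -0.115, 0.002], [-0.115, -0.993, -0.0], [0.002, -0.0, -1.0]]
wrist_force: [-0.5, -0.7, 10.9]
grip_width: 7.7
grasp_force: 30.0
```

step_arm:
  rows:
    - [0.0,0,0,-0.02,0]
    - [0.0,0,0,-0.06,0]
    - [0.0,0,0,-0.1,0]
    - [0.0,0,0,-0.12,0]
    - [0.0,0,0,-0.125,0]
    - [0.0,0,0,-0.125,0]
    - [0.0,0,0,-0.125,0]

```text
time: 18.5
ee_pos: [503.4, 72.3, 41.2]
ee_rot: [[0.993, -0.115, -0.0], [-0.115, -0.993, -0.0], [-0.0, 0.0, -1.0]]
wrist_force: [0.2, -0.6, -5.2]
grip_width: 7.9
grasp_force: 30.0
```

Run:
```python
from h import *
snap('scene','s12');st()
for nm,b in dict(dish=(364,250,412,288),grip=(352,183,372,214)).items(): print(nm,shift('s11','s12',b,16))
v=(588,61,-.115)
P=pose(v,[(0,0,16),(-270,0,16)])
for dz in(0,15): print(px('scene',P+[0,0,dz]).round(1).tolist())
```

```text
time 18.55
joint_pos [0.025076311535972468, 0.6163643218147996, 1.8179185017749195, -2.9241365773511028e-05, 0.7076322457317646, 1.7111969265238625]
dq [-7.412774409090149e-05, -9.315938884805802e-05, -0.0013590781052554891, -9.408527122164783e-05, 0.0012445763216824553, 0.0005101269720470679]
effort [0.008961365092545748, -81.39186143875122, -18.952869772911072, 0.01752168231178075, -0.06925418274477124, -0.00022088448531576432]
ee_pos [503.3954586161211, 72.23834750925515, 41.120476606031055]
ee_rot [[0.9934, -0.115, -0.0003], [-0.115, -0.9934, -0.0], [-0.0003, 0.0001, -1.0]]
wrist_force [-0.10648173139184172, -0.6091795374067132, -4.811386748745651]
ft_torque [-0.048130466039680214, 0.17268178597201192, -0.03399517189645776]
grasp_force 29.998852014541626
grip_width 8.23842540787952
dish (0.799, (0.5, -3.25))
grip (0.59, (-1.5, -8.25))
[[384.9, 269.1], [357.1, 193.1]]
[[385.6, 265.2], [357.5, 189.1]]
```

Full weight is off the bench and the dish is level within about a millimetre. Now lift and carry it to the flask.

step_arm:
  rows:
    - [0.0,0,0,-0.06,0]
    - [0.0,0,0,-0.18,0]
    - [0.0,0,0,-0.35,0]
    - [0.0,0,0,-0.55,0]
    - [0.0,0,0,-0.74,0]
    - [0.0,0,0,-0.88,0]
    - [0.0,0,0,-0.96,0]
    - [0.0,0,0,-1.0,0]
    - [0.0,0,0,-1.0,0]

```text
time: 19.45
ee_pos: [503.5, 72.3, 161.4]
ee_rot: [[0.993, -0.115, 0.0], [-0.115, -0.993, 0.0], [0.0, -0.0, -1.0]]
wrist_force: [0.2, -0.3, -5.2]
grip_width: 8.0
grasp_force: 30.0
```

step_arm:
  rows:
    - [0.0,0.002,-0.05,0,0]
    - [0.0,0.006,-0.14,0,0]
    - [0.0,0.012,-0.28,0,0]
    - [0.0,0.02,-0.44,0,0]
    - [0.0,0.028,-0.6,0,0]
    - [0.0,0.034,-0.73,0,0]
    - [0.0,0.038,-0.82,0,0]
    - [0.0,0.04,-0.87,0,0]
    - [0.0,0.04,-0.885,0,0]
    - [0.0,0.04,-0.885,0,0]

```text
time: 20.45
ee_pos: [520.4, 177.0, 161.2]
ee_rot: [[0.993, -0.115, -0.0], [-0.115, -0.993, -0.0], [-0.0, 0.0, -1.0]]
wrist_force: [-0.6, -0.6, -4.5]
grip_width: 7.4
grasp_force: 30.0
```

step_arm:
  rows:
    - [0.0,0.002,-0.05,0,0]
    - [0.0,0.006,-0.14,0,0]
    - [0.0,0.012,-0.28,0,0]
    - [0.0,0.02,-0.44,0,0]
    - [0.0,0.028,-0.6,0,0]
    - [0.0,0.034,-0.73,0,0]
    - [0.0,0.038,-0.82,0,0]
    - [0.0,0.04,-0.87,0,0]
    - [0.0,0.04,-0.885,0,0]
    - [0.0,0.04,-0.885,0,0]
    - [0.0,0.04,-0.885,0,0]

```text
time: 21.55
ee_pos: [537.4, 281.6, 161.3]
ee_rot: [[0.993, -0.116, -0.0], [-0.116, -0.993, -0.0], [-0.0, 0.0, -1.0]]
wrist_force: [-0.2, 1.2, -5.1]
grip_width: 7.8
grasp_force: 30.0
```

Run:
```python
from h import *
snap('scene','s13');snap('top','t13')
s=robot.get_state();t=np.array(s['ee_pos']);print(t,s['wrist_force'],s['ft_torque'])
z0=t[2]-27.2
d=t+np.array([84,-11.2,0]);v=(d[0],d[1],-.115);a=np.linspace(0,2*np.pi,60)
for cam in('scene','top'):
    q=px(cam,pose(v,np.c_[45*np.cos(a),45*np.sin(a),z0+32+0*a]));print(cam,'rim pred',q.min(0),q.max(0),'lip',px(cam,pose(v,[(0,52,z0+32)])),'mouth',px(cam,[(627.5,322.5,90)]),
     'grip end',px(cam,pose(v,[(-294,0,z0+16)])))
    n={'scene':'s13','top':'t13'}[cam]
    x0,y0=(q.min(0)-25).astype(int);x1,y1=(q.max(0)+25).astype(int)
    h=cv2.cvtColor(cv2.imread(f'pics/{n}_full.png'),cv2.COLOR_BGR2HSV)
    # clay: yellowish low-sat bright
    H=h[y0:y1,x0:x1];m=((H[:,:,1]<110)&(H[:,:,1]>20)&(H[:,:,2]>120)&(H[:,:,0]>10)&(H[:,:,0]<32)).astype(np.uint8)
    k,l,st_,c=cv2.connectedComponentsWithStats(m);i=1+np.argmax(st_[1:,4]);print(' clay',st_[i][:2]+[x0,y0],st_[i][:2]+st_[i][2:4]+[x0,y0],st_[i][4])
    g=((H[:,:,1]<35)&(H[:,:,2]>140)).astype(np.uint8)
    k,l,st_,c=cv2.connectedComponentsWithStats(g);print(' grey blobs',[(np.round(c[j]+[x0,y0],1).tolist(),int(st_[j,4])) for j in range(1,k) if st_[j,4]>4])
```

```text
[537.5029251  281.62065592 161.32988363] [-0.39411873 -0.28916992 -4.88765403] [ 0.02053818  0.15431262 -0.00584509]
scene rim pred [463.1156281 202.6475666] [503.91267207 231.56863653] lip [[504.99172132 213.50798434]] mouth [[496.48739807 235.75097253]] grip end [[437.22329201 141.40679995]]
 clay [464 201] [510 231] 857
 grey blobs [([524.3, 178.4], 27), ([447.6, 192.7], 68), ([482.2, 220.7], 57), ([500.8, 236.4], 434), ([469.0, 224.8], 6), ([474.4, 228.1], 8)]
top rim pred [134.98932951 171.16090859] [174.81126251 210.89674324] lip [[132.15517469 189.1445129 ]] mouth [[143.6401042  197.00952772]] grip end [[140.06372711 324.86055624]]
 clay [135 170] [175 209] 833
 grey blobs [([112.7, 187.4], 179), ([162.3, 173.1], 27), ([146.8, 173.5], 8), ([138.1, 181.1], 8), ([158.5, 181.0], 6), ([173.8, 183.2], 10), ([157.2, 191.7], 65), ([109.0, 202.0], 5), ([119.8, 212.4], 231), ([113.5, 232.0], 46)]
```

step_arm:
  rows:
    - [0.0,0,0,0.02,0]
    - [0.0,0,0,0.05,0]
    - [0.0,0,0,0.08,0]
    - [0.0,0,0,0.09,0]
    - [0.0,0,0,0.095,0]
    - [0.0,0,0,0.095,0]
    - [0.0,0,0,0.095,0]
    - [0.0,0,0,0.095,0]
    - [0.0,0,0,0.095,0]
    - [0.0,0,0,0.095,0]
    - [0.0,0,0,0.095,0]

```text
time: 22.75
ee_pos: [537.5, 282.2, 149.9]
ee_rot: [[0.993, -0.115, 0.0], [-0.115, -0.993, -0.0], [0.0, 0.0, -1.0]]
wrist_force: [-0.0, 0.0, -4.2]
grip_width: 7.3
grasp_force: 30.0
```

Run:
```python
from h import *
snap('scene','s14')
s=robot.get_state();print(s['ee_pos'],s['wrist_force'],s['grip_width'],s['grasp_force'],np.abs(s['dq']).max())
for n,(x0,y0,x1,y1) in dict(s11=(370,255,402,278),s14=(468,207,500,230)).items():
    h=cv2.cvtColor(cv2.imread(f'pics/{n}_full.png'),cv2.COLOR_BGR2HSV)[y0:y1,x0:x1]
    g=((h[:,:,1]<35)&(h[:,:,2]>110)).astype(np.uint8);k,l,S,c=cv2.connectedComponentsWithStats(g)
    print(n,[(np.round(c[j],1).tolist(),int(S[j,4])) for j in range(1,k) if S[j,4]>3])
```

```text
[537.50068492 282.10996849 149.89102741] [-0.00727819  0.39807675 -4.63317126] 7.902473804110067 29.998889565467834 0.001924714517797651
s11 [([13.5, 11.1], 90), ([3.6, 20.0], 23), ([29.2, 21.0], 13)]
s14 [([10.9, 15.2], 106), ([0.7, 21.3], 6)]
```

```bash
python3 -c "
from bench import robot
print(robot.sign_off())"
```

```text
the job is handed in; nothing more can be done
None
```

The job is handed in at about 23 s: the scoop is back flat on the bench, and the melting dish, with all three buttons in it, is held level about 33 mm above the flask, lip over the funnel mouth; its verdict was not shown.

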